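# Hold a slide carrier flush on the tilted stage of a slide reader

### The job

Open the slide reader's sliding shutter all the way, then pick up the grey slide carrier by its tab, lay it into the uncovered pocket of the sloping stage and press it down flush so that the sprung contact pin is pushed right in: the reader only reads while it is held so. Finish while still holding the carrier pressed there. Take care not to force the stage out of its tilt, not to press the slide hard enough to break it (some 10 to 20 N is plenty), and not to push the other things on the bench about.

Things in the scene. Friction and masses are not known exactly. Their poses are not given: they have to be found in the camera images.
- carrier: Slide carrier, flat on the bench: grey plate 80 (x) x 36 (y) x 6 mm, glass slide in its underside, and in the middle of its top an upright ribbed tab 30 (x) x 12 (y) mm, top 36 mm above the underside; about 80 g. Pinch the tab across its 12 mm (fingers close along y). Origin: centre of the underside, z up. Same either way round (half turn).
- carrier_tab (a point): Point in the carrier's tab, 30 mm above the underside on its middle; axes as the carrier's.
- reader: Slide reader, fixed: grey base 165 x 180 mm, two cheeks (lock knob on its right), white console 64 mm high behind. Between the cheeks an aluminium stage 110 x 144 mm, locked by friction (12 N m) at a tilt of 12 to 24 degrees, sloping down toward the robot, face about 95 mm above the bench. Origin on the bench under the stage's centre; x points from front to back, z up.
- pocket (a point): Centre of the floor of the pocket, a recess in the left (+y) half of the stage that takes the carrier lengthways up the slope. Axes: x up the slope, y to the reader's left, z square out of the sloping face. 85 (x) x 41 (y) mm, 5 mm deep (2.5 mm play all round the carrier); steel strips across the stage beyond its ends stand 9.5 mm above the floor.
- shutter_knob (a point): Point on the axis of the shutter's round black knob, 13 mm thick (15 mm at its head), which rises square out of the shutter: 32.5 mm above pocket floor level; the knob's top is 43.5 mm above that level. The dark steel shutter, 92 x 54 x 3 mm, slides just above the pocket (underside 5.5 mm above its floor). Axes as the pocket's.
- shutter (a joint): Sliding shutter, m: 0 covers the pocket, 0.068 is fully open; it slides along the pocket's -y (to the right), with about 2 N of friction, and stays where left.
- pin (a joint): Sprung contact pin, m pushed in: 0 is out (4 mm above the pocket floor), 0.004 is level with the floor. Steel, 8 mm across, on the pocket's middle line 28 mm up the slope from the centre. 3 N to start, about 5.5 N to push fully in; the carrier's weight alone does not do it.
- white_vial: Bystander: small brown vial with white cap, standing, 21 x 51 mm. Origin at its foot.
- reagent_b: Bystander: brown bottle, standing, 52 x 110 mm. Origin at its foot.
- reagent_c: Bystander: white bottle, standing, 48 x 100 mm. Origin at its foot.
- gel_bottle: Bystander: slim white bottle, standing, 56 x 140 mm. Origin at its foot.
- beaker_small: Bystander: small beaker, 60 mm across, 63 mm high. Origin at its foot.
- marker: Bystander: marker pen lying on the bench, 143 mm long, 18 mm thick.

How it is judged:
By the outcome, as a careful person would: the job done as asked, in the order asked, and still so for the second after the job is handed in, while the arm keeps its last pose, push and grip.
It also fails if it takes over 61 s, if anything falls off the work surface, if the arm or the gripper's body presses on something with over 40 N, if the wrist force passes 120 N, or if a joint passes its speed limit or range.

### The arm

A 7-joint arm with a two-finger parallel gripper is mounted at the origin on a cart in front of the work surface, level with it; the furniture and walls round the work are solid. World frame = base frame: x ahead of the robot, y to its left, z up, the work surface at z = 0. Lengths are in mm, angles in rad, forces in N, time in s.
With the tool pointing down it reaches from about 400 to 875 mm from the base axis. Payload 4.4 kg.
Tool frame: the origin (TCP) lies midway between the tips of the shut fingers; the grasp point (between the pads) lies 19 mm behind it; z points along the fingers, y is the line along which they close (so a half turn about z gives the same grasp; the last joint's range is limited). The gripper opens to 85 mm and grips with 20 to 120 N. Pads are 22 mm wide; open, the fingers measure 114 mm over their backs; the gripper's body (76 mm by 85 mm) begins 54 mm behind the grasp point. The pads swing forward as they close: fully open they stand 13 mm farther back than shut.
Start: joints at [1.272, 0.628, 0.038, 1.517, -0.027, 0.996, -0.02], TCP at [149.984, -632.473, 231.313] pointing down, gripper open.
Joint ranges: [-3.06, 3.06], [-0.37, 2.12], [-1.25, 1.32], [0.18, 2.47], [-1.1, 4.24], [0.23, 1.98], [-2.94, 2.94]. Speed limits (rad/s): [2.57, 2.57, 3.14, 3.14, 3.14, 3.14, 3.14].

### API

Orientations are given as [roll, pitch, yaw] about the fixed x, y, z axes, in that order (R = Rz(yaw) Ry(pitch) Rx(roll)).
In Python, from cell import readout, optics, order gives the robot as it stands.
- The arm moves only by the shell command python3 -m jog 'ROWS'. ROWS is a JSON object of lists of equal length, an entry for each row: "claw": the opening, from 0 (shut) to 1 (fully open); "xyz": the shift along the tool's x, y, z each as a share of 0.1 m, from -1 to 1, a list of three; "twist": the turn, a rotation vector about the tool's x, y, z each as a share of 180 degrees, from -1 to 1, a list of three. A call has 1 to 12 rows; each row shifts and turns the commanded pose from where the row before left it, along the tool's axes as they then stand; what a row does not reach is not made up. A row lasts 1/8 s, in which the tool goes at most 62.5 mm and 10.7 degrees, less where a joint would pass 70% of its speed; a pose out of reach is approached as far as the arm can. A call with a number of a shift or a turn outside -1 to 1 is refused whole. A call with a gripper value outside its range is refused whole. The fingers move at their own pace and stop on an object; the grip force is fixed at half the most. Time passes only in rows, so rows that do not move let the fingers close. It gives the time, the measured TCP pose, the force, the opening and the grip force at its end, in the units of the state.
- readout.read_state(): the state, without advancing time (a new reading comes with each control period).
- optics.get_image(name): name is "side" or "top"; returns a dict with "color" (400x640x3 uint8, red, green, blue), "fovy" (degrees; the focal length in pixels is half the picture's height over the tangent of half this angle, whatever the lens; pixels are square), "cx", "cy" (the principal point, pixels), "view" (4x4, takes a point from world to camera coordinates). Camera axes: x right, y up, looking along -z (the intrinsics and any distortion apply to the point x, -y, -z); pixel columns grow to the right and rows downward; lengths in mm; the calibration is good to about 2 mm. A picture is of the moment at which its call begins. There is no depth.
- order.finish_job(): hands the job in; it is judged then, once.
Trained networks look in the newest picture that a camera, given by its name, has taken for a name from the list of things; names that differ only in an ending like _2 or _b are one class to them, and where a whole thing is asked for, a point or a joint stands for the part that bears it (a point fixed in the world has none). Each returns a list of dicts, best first, with "score" (0 to 1); they miss things now and then, are a little off and sometimes report something else, mostly with a low value. They report only what shows in the picture. A call takes as long as a camera call.
- optics.boxes_of(camera, label): "rect" ([left, top, width, height] in pixels, round what is visible of it).
The state is a dict: "clock": time; "qpos": joint angles; "qd": joint speeds; "tau": joint torques, N m; "eef_pos": TCP position; "tool_rot": TCP orientation; "force": force on the tool from outside, world axes, zero at the start; "torque": the same for the moment, N m; "width": finger opening in mm; "gripper_force": force on a finger pad.
Only numpy, scipy, OpenCV 4.12 (cv2) and the standard library are available. Lean on these libraries where they do the work, as an engineer would, in place of code of your own. Each camera call takes 0.05 s, during which the arm holds its last target. There are 200 camera calls.

## Working session

There is one attempt and no reset: what is moved stays moved. The work goes in short steps, Python scripts to look and compute and a shell command to move; the robot and the scene stay as the last step left them, time stands still between calls to the robot, and variables do not carry over. Pictures are saved under pics/ and viewed, at most 10 in all, crops included, and the job is handed in when it is done.

```bash
ls; mkdir -p pics
python3 - <<'E'
from cell import readout, optics
import cv2,numpy as np
for c in("side","top"):
    im=optics.get_image(c); cv2.imwrite(f"pics/{c}0.png",im["color"][:,:,::-1])
    print(c,{k:(np.round(v,4).tolist() if k=="view" else v) for k,v in im.items() if k!="color"})
    for l in("carrier","carrier_tab","reader","shutter_knob","shutter","white_vial","reagent_b","gel_bottle","beaker_small","marker"):
        print(l,[(np.round(b["rect"],1).tolist(),round(b["score"],2)) for b in optics.boxes_of(c,l)[:3]])
print(readout.read_state())
E
```

```text
pics
side {'fovy': 49.297822725411876, 'cx': 313.37098240511006, 'cy': 205.10187192326455, 'view': [[-0.8973, -0.4411, -0.0155, 490.5825], [0.2625, -0.5615, 0.7847, -221.5951], [-0.3549, 0.7001, 0.6197, -860.4665], [0.0, 0.0, 0.0, 1.0]]}
carrier [([262.1, 321.9, 40.4, 28.2], 0.71), ([334.6, 261.5, 7.7, 22.3], 0.21)]
carrier_tab [([257.5, 319.9, 44.9, 32.3], 0.69)]
reader [([256.3, 156.2, 88.3, 84.9], 0.71)]
shutter_knob [([285.8, 173.7, 35.8, 29.4], 0.96)]
shutter [([280.7, 172.0, 39.9, 31.1], 0.67)]
white_vial [([334.3, 263.7, 8.0, 20.1], 0.66)]
reagent_b [([194.5, 267.2, 25.4, 46.3], 0.73), ([217.3, 228.9, 26.4, 45.4], 0.59), ([262.2, 320.0, 39.7, 33.3], 0.25)]
gel_bottle [([393.9, 135.0, 22.3, 50.3], 0.68)]
beaker_small [([389.1, 178.7, 22.8, 32.3], 0.67)]
marker [([350.9, 217.4, 21.5, 44.2], 0.86)]
top {'fovy': 51.92739773051767, 'cx': 317.72186765633353, 'cy': 201.61826241955657, 'view': [[0.0149, -0.9997, 0.0202, -31.6168], [0.9872, 0.018, 0.1583, -543.8978], [-0.1586, 0.0176, 0.9872, -976.5842], [0.0, 0.0, 0.0, 1.0]]}
carrier [([193.2, 212.0, 13.7, 33.6], 0.63)]
carrier_tab [(
[... 457 characters left out ...]
.1, 'qpos': array([ 1.27219283,  0.62836548,  0.03847779,  1.51738717, -0.02696339,
        0.99631083, -0.01998279]), 'qd': array([ 4.04544780e-04, -9.52273649e-05, -3.08241282e-05, -5.07570833e-04,
        1.45090208e-04,  1.68261966e-03, -1.78384779e-03]), 'tau': array([ 3.78584318e-04, -5.63280702e+01,  1.22559786e+00, -1.93784773e+01,
        1.09470004e-02,  1.45900656e-03,  1.25543454e-05]), 'eef_pos': array([ 149.99294997, -632.47834717,  231.33952664]), 'tool_rot': array([ 3.14154627e+00, -2.13316267e-05,  2.32833851e-01]), 'force': array([0.73800741, 0.75972002, 0.33894035]), 'torque': array([-0.00685885,  0.02924776,  0.00245123]), 'gripper_force': 0.0, 'width': 85.76311088442401}
```

Run:
```python
import cv2
a=cv2.imread("pics/side0.png")[140:360,180:440]; cv2.imwrite("pics/s1.png",cv2.resize(a,None,fx=2.7,fy=2.7,interpolation=cv2.INTER_CUBIC))
a=cv2.imread("pics/top0.png")[115:265,170:430];cv2.imwrite("pics/t1.png",cv2.resize(a,None,fx=3,fy=3,interpolation=cv2.INTER_CUBIC))
```

```text
(no output)
```

View pics/s1.png

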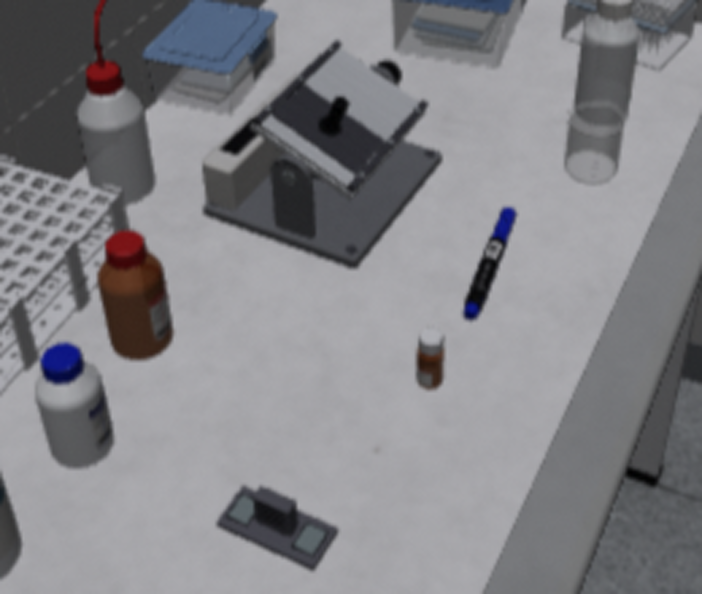

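View pics/t1.png

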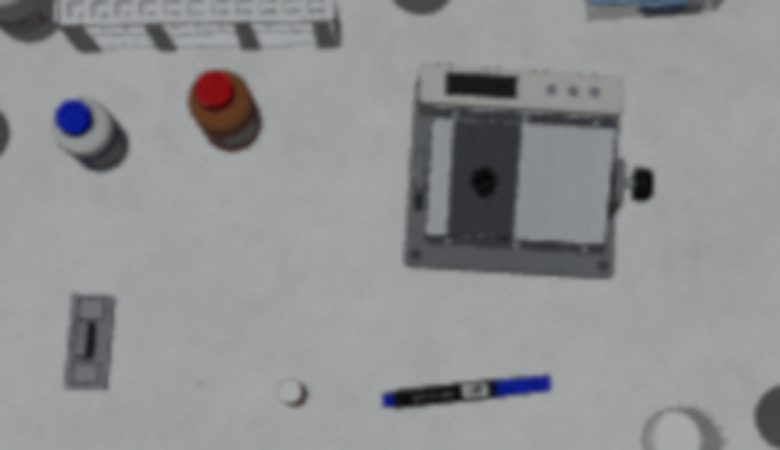

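Run:
```python
import cv2
f=lambda p,r0,r1,c0,c1,s:cv2.resize(cv2.imread(p)[r0:r1,c0:c1],None,fx=s,fy=s,interpolation=cv2.INTER_CUBIC)
a=f("pics/side0.png",150,224,268,344,8);b=f("pics/top0.png",132,207,302,394,8)
cv2.imwrite("pics/s2.png",a);cv2.imwrite("pics/t2.png",b)
c=f("pics/side0.png",315,355,255,310,7);d=f("pics/top0.png",207,250,185,215,7)
d=cv2.copyMakeBorder(d,0,max(0,c.shape[0]-d.shape[0]),0,0,0);c=cv2.copyMakeBorder(c,0,d.shape[0]-c.shape[0],0,0,0)
cv2.imwrite("pics/c2.png",cv2.hconcat([c,d]));print(a.shape,b.shape,c.shape,d.shape)
```

```text
(592, 608, 3) (600, 736, 3) (301, 385, 3) (301, 210, 3)
```

View pics/s2.png

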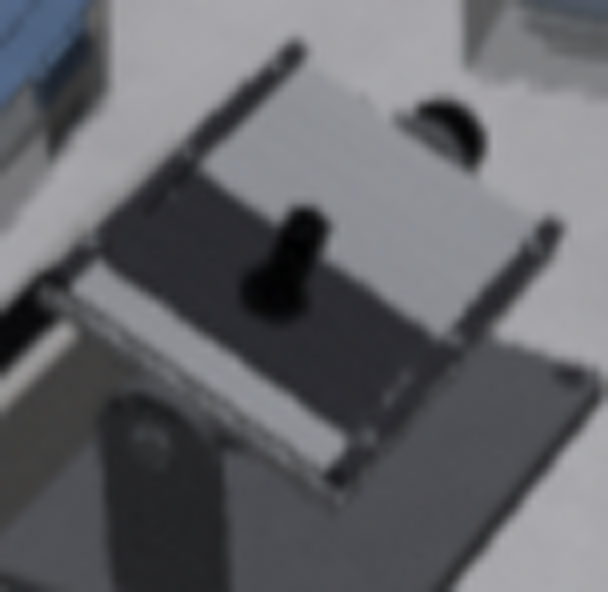

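View pics/t2.png

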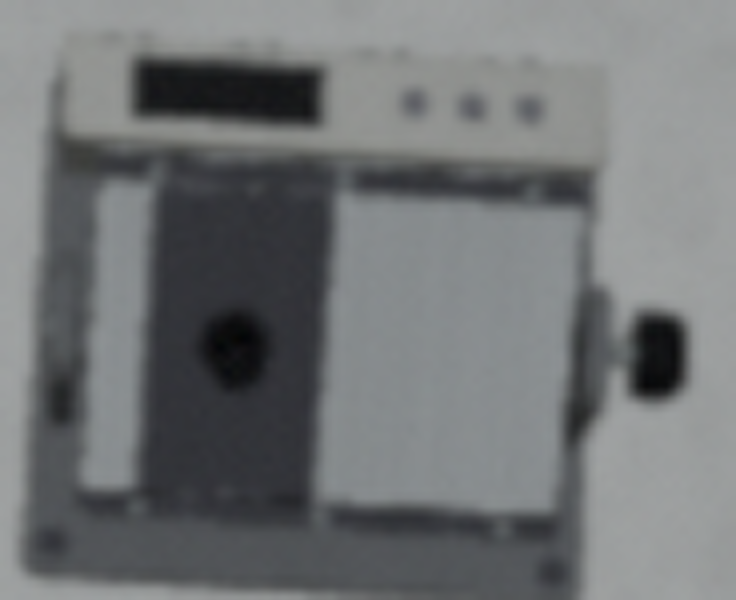

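View pics/c2.png

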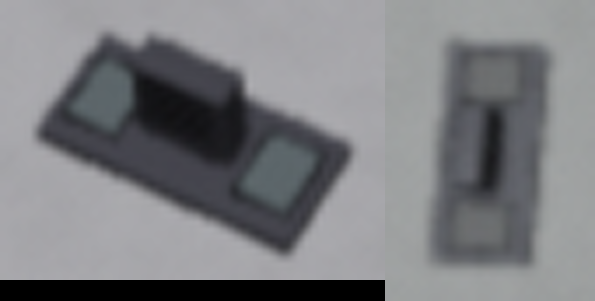

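```bash
cat > h.py <<'E'
import numpy as np
from scipy.spatial.transform import Rotation as R
from scipy.optimize import least_squares
V={"side":(49.297822725411876,313.371,205.102,np.array([[-0.8973,-0.4411,-0.0155,490.5825],[0.2625,-0.5615,0.7847,-221.5951],[-0.3549,0.7001,0.6197,-860.4665]])),
"top":(51.92739773051767,317.722,201.618,np.array([[0.0149,-0.9997,0.0202,-31.6168],[0.9872,0.018,0.1583,-543.8978],[-0.1586,0.0176,0.9872,-976.5842]]))}
def proj(c,P,k=0):
    f,cx,cy,v=V[c];f=200/np.tan(np.radians(f/2));q=v[:,:3]@np.asarray(P,float)+v[:,3]
    n=np.array([q[0],-q[1]])/-q[2];n=n*(1+k*(n@n));return np.array([cx,cy])+f*n
def stage(p):   # x,y,h(face centre),yaw,tilt
    return R.from_euler("z",p[3])*R.from_euler("y",-p[4]),np.array(p[:3])
E
cat > fit.py <<'E'
from h import *
px=lambda u,v,s,c0,r0:np.array([(u+.5)/s-.5+c0,(v+.5)/s-.5+r0])
S=lambda u,v:px(u,v,8,268,150)
T=lambda u,v:px(u,v,8,302,132)
# tags: (cam,pix,x,y,z) with x in units ('s' inner strip), y abs or relative to pocket
D=[("side",S(298,45),55,-72,4.5,0),("side",S(560,225),55,-72,4.5,1),("side",S(45,285),55,72,4,0),
("top",T(560,540),55,-72,4.5,1),("top",T(78,512),55,72,4.5,1),
("side",S(200,172),"s",-27,3.5,0),("side",S(440,335),"s",-27,3.5,1),("side",S(100,250),"s",27,3.5,0),("side",S(352,430),"s",27,3.5,1),
("top",T(155,188),"s",27,3.5,0),("top",T(139,495),"s",27,3.5,1),("top",T(334,195),"s",-27,3.5,0),("top",T(315,510),"s",-27,3.5,1),
("side",S(308,217),"k",0,38.5,0),("top",T(238,346),"k",0,38.5,0),
("top",T(100,184),"s",72,0,0),("top",T(80,490),"s",72,0,1),("top",T(587,208),"s",-72,0,0),("top",T(555,512),"s",-72,0,1)]
def res(p,full=False):
    r,o=stage(p);out=[]
    for c,q,x,y,z,neg in D:
        if x=="s":x=p[6]
        if x=="k":x=p[7]
        if neg:x=-x
        if abs(y)<50:y=y+p[5]
        out.append(proj(c,r.apply([x,y,z])+o,p[8])-q)
    out=np.array(out);return out if full else np.append(out.ravel(),[p[8]*5,(p[2]-95)/6])
best=least_squares(res,[650,-80,95,0,.3,28,46,0,0],loss="soft_l1",f_scale=.5)
p=best.x;print(np.round(p,3),"tilt",np.degrees(p[4]),"yaw",np.degrees(p[3]));print(np.round(res(p,True),1).tolist())
r,o=stage(p);print("pocket",r.apply([0,p[5],-5])+o,"knobpt",r.apply([p[7],p[5],27.5])+o)
A=lambda u,v:px(u,v,7,255,315)
B=lambda u,v:px(u,v,7,185,207)
E=[("side",A(108,35),40,-18,6),("side",A(40,132),40,18,4),("side",A(287,250),-40,18,3),("side",A(352,150),-40,-18,6),
("top",B(62,42),40,18,5),("top",B(163,45),40,-18,5),("top",B(145,262),-40,-18,5),("top",B(47,262),-40,18,5)]
def rc(q,full=False,k=0):
    o=np.array([proj(c,R.from_euler("z",q[2]).apply(P)+[q[0],q[1],0],k)-m for c,m,*P in E]);return o if full else o.ravel()
q=least_squares(rc,[550,300,0],loss="soft_l1").x;print("carrier",q);print(np.round(rc(q,True),1).tolist())
q=least_squares(rc,[550,300,0],loss="soft_l1",kwargs=dict(k=p[8])).x;print("carrier with k",q)
E
python3 fit.py
```

```text
[ 6.01252e+02 -8.05580e+01  9.60060e+01 -3.80000e-02  3.67000e-01
  2.82490e+01  4.58630e+01  2.75700e+00 -1.10000e-02] tilt 21.051059271796593 yaw -2.202787694563462
[[-1.0, -0.2], [1.8, 0.2], [0.5, -1.2], [-0.3, 0.6], [0.1, 0.7], [-0.4, 0.2], [0.5, 0.0], [0.5, 1.7], [0.9, 0.3], [-0.1, -0.5], [-0.4, -0.6], [0.4, -0.1], [0.1, -1.2], [-0.8, -0.1], [0.3, 0.7], [-0.3, -0.5], [0.1, -0.6], [-0.4, -0.0], [0.4, 0.0]]
pocket [604.13241233 -52.39946896  91.34011149] knobpt [595.03797302 -52.0496527  122.6613317 ]
carrier [ 4.76819631e+02  2.75851906e+02 -3.08433690e-02]
[[-0.2, -0.2], [-0.4, 0.3], [0.5, 0.7], [0.5, -0.8], [0.4, -0.3], [0.1, -0.1], [-0.1, 0.3], [-0.4, -0.4]]
carrier with k [ 4.76733244e+02  2.76145723e+02 -3.10453398e-02]
```

```bash
sed -i 's/S(100,250)/S(102,262)/; s/("side",S(45,285),55,72,4,0),//; s/S(352,430)/S(350,434)/; s/,55,-72/,"e",-72/g; s/,55,72/,"e",72/g; s/        if neg/        if x=="e":x=p[9]\n        if neg/; s/46,0,0\],loss/46,0,0,55],loss/; s/(p\[2\]-95)\/6\]/(p[2]-95)\/6,(p[9]-55)\/3]/' fit.py; python3 fit.py
python3 - <<'E'
from h import *
# bystanders, from top boxes: ray at mid height
for n,c,r,z in [("vial",267.1,245.8,50),("redB",245,148,90),("blueC",198,160,90),("gel",425,255,100),("beaker",397,260,60),("marker",326,245,9),("mk_l",299,248,9),("mk_r",354,242,9)]:
    s=least_squares(lambda q:proj("top",[q[0],q[1],z])-[c,r],[550,0]).x;print(n,s.round())
E
```

```text
[ 6.00768e+02 -8.06290e+01  9.61100e+01 -3.70000e-02  3.86000e-01
  2.85580e+01  4.59310e+01  3.83300e+00  2.00000e-03  5.28450e+01] tilt 22.111288061614122 yaw -2.0986306171352904
[[-0.1, -0.1], [1.1, 0.0], [-0.2, -0.2], [0.2, 0.0], [-0.2, 0.0], [0.5, 0.3], [0.5, 0.1], [1.3, 0.1], [-0.3, -0.2], [-0.4, -0.4], [0.3, 0.2], [0.0, -1.0], [-0.7, -0.1], [0.2, 0.8], [-0.4, -0.3], [0.1, -0.4], [-0.3, 0.1], [0.4, 0.1]]
pocket [603.69471689 -52.15855362  91.47785881] knobpt [595.01852901 -51.8406199  123.03044156]
carrier [ 4.76819631e+02  2.75851906e+02 -3.08433690e-02]
[[-0.2, -0.2], [-0.4, 0.3], [0.5, 0.7], [0.5, -0.8], [0.4, -0.3], [0.1, -0.1], [-0.1, 0.3], [-0.4, -0.4]]
carrier with k [ 4.76831774e+02  2.75810615e+02 -3.08158906e-02]
vial [433.  98.]
redB [665. 156.]
blueC [633. 266.]
gel [ 415. -271.]
beaker [ 403. -215.]
marker [439. -46.]
mk_l [431.  22.]
mk_r [ 448. -117.]
```

```bash
cat >> h.py <<'E'
P=[600.77,-80.63,96.11,-.0367,.386]; PY=28.56
RS,OS=stage(P); FLIP=R.from_euler("x",np.pi)
RT=RS*FLIP                      # tool orientation square to the stage
def st(x,y,z): return RS.apply([x,y+PY,z-5])+OS   # pocket frame -> world
def tost(w): return RS.inv().apply(np.asarray(w)-OS)-[0,PY,-5]
def plan(pos,rot=None):
    from cell import readout
    s=readout.read_state();r=R.from_euler("xyz",s["tool_rot"]);rot=rot or r
    print("t",round(s["clock"],2),"tcp",s["eef_pos"].round(1),"rpy",s["tool_rot"].round(3),"F",s["force"].round(1),"w",round(s["width"],1),"gf",round(float(s["gripper_force"]),1))
    d=np.asarray(pos)-s["eef_pos"]
    print(" shift now-frame",(r.inv().apply(d)/100).round(4)," turn",((r.inv()*rot).as_rotvec()/np.pi).round(4)," shift in target frame",(rot.inv().apply(d)/100).round(4))
    print(" tcp in pocket frame",tost(s["eef_pos"]).round(1))
E
python3 - <<'E'
from h import *
plan(st(3.8,0,130),RT); plan([*st(3.8,0,130)[:2],240])
E
```

```text
t 1.1 tcp [ 150.  -632.5  231.3] rpy [ 3.142 -0.     0.233] F [0.7 0.8 0.3] w 85.8 gf 0.0
 shift now-frame [ 5.3158 -4.7207  0.1799]  turn [-0.0165  0.1221  0.0847]  shift in target frame [ 3.5146 -5.9658  1.6225]
 tcp in pocket frame [-347.7 -596.6  292.3]
t 1.1 tcp [ 150.  -632.5  231.3] rpy [ 3.142 -0.     0.233] F [0.7 0.8 0.3] w 85.8 gf 0.0
 shift now-frame [ 5.3158 -4.7207 -0.0867]  turn [0. 0. 0.]  shift in target frame [ 5.3158 -4.7207 -0.0867]
 tcp in pocket frame [-347.7 -596.6  292.3]
```

```bash
Z='[0,0,0]'; python3 -m jog '{"claw":[1,1,1,1,1,1,1,1,1,1,1,1],"xyz":[[0.2,-0.18,-0.05],[0.38,-0.335,-0.05],[0.38,-0.335,0],[0.38,-0.335,0],[0.38,-0.335,0],[0.38,-0.335,0],[0.38,-0.335,0],[0.38,-0.335,0],[0.38,-0.335,0],[0.38,-0.335,0],[0.38,-0.335,0],[0.38,-0.335,0]],"twist":[[0,0,0],[0,0,0],[0,0,0],[0,0,0],[0,0,0],[0,0,0],[0,0,0],[0,0,0],[0,0,0],[0,0,0],[0,0,0],[0,0,0]]}'
python3 -c "
from h import *
plan(st(3.8,0,130),RT); plan([*st(3.8,0,130)[:2],240])"
```

```text
clock: 2.6
eef_pos: [488.0, -154.1, 241.6]
tool_rot: [3.141, -0.001, 0.233]
force: [2.0, -1.0, 0.5]
width: 85.3
gripper_force: 0.0
t 2.6 tcp [ 488.  -154.1  241.6] rpy [ 3.141e+00 -1.000e-03  2.330e-01] F [ 2.  -1.   0.5] w 85.3 gf 0.0
 shift now-frame [ 0.9227 -0.8459  0.2829]  turn [-0.0164  0.1219  0.0847]  shift in target frame [ 0.5092 -1.0609  0.5121]
 tcp in pocket frame [ -47.1 -106.1  181.2]
t 2.6 tcp [ 488.  -154.1  241.6] rpy [ 3.141e+00 -1.000e-03  2.330e-01] F [ 2.  -1.   0.5] w 85.3 gf 0.0
 shift now-frame [ 0.9229 -0.8458  0.0163]  turn [0. 0. 0.]  shift in target frame [ 0.9229 -0.8458  0.0163]
 tcp in pocket frame [ -47.1 -106.1  181.2]
```

```bash
python3 -m jog '{"claw":[0.45,0.45,0.45,0.45,0.45,0.45,0.45,0.45],"xyz":[[0,0,0],[0,0,0],[0,0,0],[0,0,0],[0.17,-0.35,0],[0.17,-0.35,0],[0.17,-0.35,0],[0,0,0]],"twist":[[-0.004,0.031,0.021],[-0.004,0.031,0.021],[-0.004,0.03,0.021],[-0.004,0.03,0.021],[0,0,0],[0,0,0],[0,0,0],[0,0,0]]}'
python3 - <<'E'
from h import *
import cv2
from cell import optics
plan(st(3.8,0,13.5),RT)
for c,(r0,r1,c0,c1) in (("side",(130,230,250,350)),("top",(120,220,300,400))):
    im=optics.get_image(c)["color"][:,:,::-1]; cv2.imwrite(f"pics/{c}1.png",im)
E
```

```text
clock: 3.6
eef_pos: [539.6, -47.8, 261.6]
tool_rot: [-3.139, -0.388, -0.027]
force: [0.4, 0.1, -0.1]
width: 38.4
gripper_force: 0.0
t 3.6 tcp [539.6 -47.8 261.6] rpy [-3.139 -0.388 -0.027] F [ 0.4  0.1 -0.1] w 38.4 gf 0.0
 shift now-frame [-0.0109  0.0296  1.6822]  turn [-0.0018 -0.0005  0.0028]  shift in target frame [-0.0078  0.02    1.6823]
 tcp in pocket frame [  4.6   2.  181.7]
```

```bash
python3 -m jog '{"claw":[0.45,0.45,0.45,0.45,0.45],"xyz":[[0,0.02,0.3],[0,0,0.4],[0,0,0.35],[0,0,0.15],[0,0,0]],"twist":[[-0.0018,0,0.0028],[0,0,0],[0,0,0],[0,0,0],[0,0,0]]}'
python3 - <<'E'
from h import *
import cv2
from cell import optics
plan(st(3.8,0,13.5),RT)
f=[]
for c,(r0,c0) in (("side",(140,260)),("top",(120,300))):
    im=optics.get_image(c)["color"][:,:,::-1].copy(); cv2.imwrite(f"pics/{c}1.png",im)
    f.append(cv2.resize(im[r0:r0+75,c0:c0+80],None,fx=5,fy=5,interpolation=cv2.INTER_CUBIC))
cv2.imwrite("pics/v1.png",cv2.hconcat(f))
E
```

```text
clock: 4.32
eef_pos: [562.3, -49.9, 180.1]
tool_rot: [-3.119, -0.364, -0.051]
force: [-0.2, -0.3, -0.4]
width: 38.5
gripper_force: 0.0
t 4.33 tcp [562.3 -49.9 180.1] rpy [-3.119 -0.364 -0.051] F [-0.2 -0.3 -0.4] w 38.5 gf 0.0
 shift now-frame [0.1076 0.0202 0.8395]  turn [-0.0054  0.0071 -0.0043]  shift in target frame [0.0886 0.0074 0.8419]
 tcp in pocket frame [-5.1  0.7 97.7]
```

View pics/v1.png

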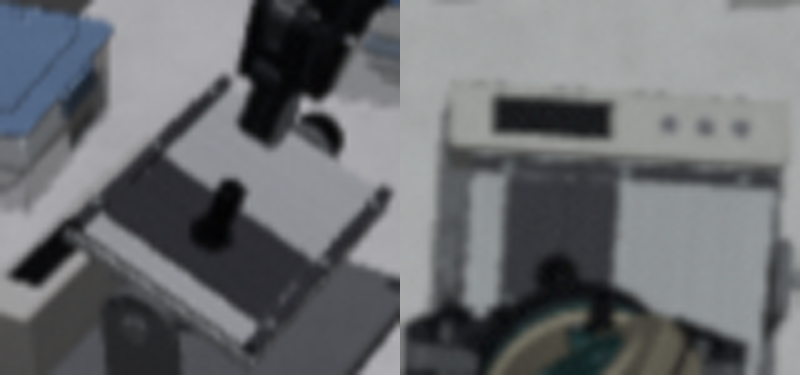

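```bash
python3 -c "
from cell import readout
s=readout.read_state();print(s['qpos'].round(3),s['qd'].round(3))"
```

```text
[-0.171  0.475  0.312  2.161 -0.854  0.234 -0.726] [-0.003 -0.014 -0.005 -0.004 -0.005  0.001  0.008]
```

```bash
cat >> h.py <<'E'
def RL(t): return R.from_euler("z",P[3])*R.from_euler("y",-t)*FLIP
E
python3 - <<'E'
from h import *
r=RL(.12);z=r.apply([0,0,1]);g=st(3.8,0,33)
plan(g+z*(17-50),r);plan(g+z*17,r)
E
```

```text
t 4.42 tcp [562.9 -49.5 181.4] rpy [-3.119 -0.366 -0.05 ] F [ 1.7 -0.1  0.1] w 38.5 gf 0.0
 shift now-frame [0.1721 0.0151 0.3351]  turn [-0.0061 -0.0783 -0.0032]  shift in target frame [0.2484 0.0112 0.2834]
 tcp in pocket frame [-4.   1.1 98.7]
t 4.42 tcp [562.9 -49.5 181.4] rpy [-3.119 -0.366 -0.05 ] F [ 1.7 -0.1  0.1] w 38.5 gf 0.0
 shift now-frame [0.0504 0.0252 0.82  ]  turn [-0.0061 -0.0783 -0.0032]  shift in target frame [0.2484 0.0112 0.7834]
 tcp in pocket frame [-4.   1.1 98.7]
```

```bash
python3 -m jog '{"claw":[0.45,0.45,0.45,0.45,0.45,0.45],"xyz":[[0,0,0],[0,0,0],[0.12,0.005,0.1],[0.12,0.005,0.18],[0,0,0],[0,0,0]],"twist":[[-0.003,-0.04,-0.0015],[-0.003,-0.038,-0.0015],[0,0,0],[0,0,0],[0,0,0],[0,0,0]]}'
python3 - <<'E'
from h import *
from cell import readout
r=RL(.12);z=r.apply([0,0,1]);g=st(3.8,0,33)
plan(g+z*17,r);print(readout.read_state()["qpos"].round(3))
E
```

```text
clock: 5.18
eef_pos: [589.6, -50.9, 156.5]
tool_rot: [-3.14, -0.121, -0.037]
force: [-0.6, -0.0, 0.1]
width: 38.3
gripper_force: 0.0
t 5.17 tcp [589.6 -50.9 156.5] rpy [-3.14  -0.121 -0.037] F [-0.6 -0.   0.1] w 38.3 gf 0.0
 shift now-frame [0.0119 0.0078 0.5043]  turn [-0.0005 -0.0005 -0.0001]  shift in target frame [0.0127 0.0071 0.5043]
 tcp in pocket frame [11.4  0.7 65.6]
[-0.356  0.67   0.626  1.89  -0.66   0.661 -0.947]
```

```bash
python3 -m jog '{"claw":[0.45,0.45,0.45,0.45,0.2,0,0,0,0,0],"xyz":[[0.01,0.007,0.15],[0,0,0.2],[0,0,0.15],[0,0,0],[0,0,0],[0,0,0],[0,0,0],[0,0,0],[0,0,0],[0,0,0]],"twist":[[0,0,0],[0,0,0],[0,0,0],[0,0,0],[0,0,0],[0,0,0],[0,0,0],[0,0,0],[0,0,0],[0,0,0]]}'
python3 - <<'E'
from h import *
r=RL(.12);z=r.apply([0,0,1]);g=st(3.8,0,33)
plan(g+z*17,r)
E
```

```text
clock: 6.42
eef_pos: [597.8, -51.4, 107.3]
tool_rot: [-3.141, -0.122, -0.036]
force: [-1.5, -0.3, 3.0]
width: 11.3
gripper_force: 58.7
t 6.42 tcp [597.8 -51.4 107.3] rpy [-3.141 -0.122 -0.036] F [-1.5 -0.3  3. ] w 11.3 gf 58.7
 shift now-frame [-0.0101  0.0054  0.0055]  turn [-0.0002 -0.0007  0.0004]  shift in target frame [-0.0101  0.0054  0.0055]
 tcp in pocket frame [ 0.4  0.5 16.9]
```

```bash
python3 -m jog '{"claw":[0,0,0,0,0,0,0,0,0],"xyz":[[0,0.05,0],[0,0.1,0],[0,0.1,0],[0,0.1,0],[0,0.1,0],[0,0.1,0],[0,0.08,0],[0,0.03,0],[0,0,0]],"twist":[[0,0,0],[0,0,0],[0,0,0],[0,0,0],[0,0,0],[0,0,0],[0,0,0],[0,0,0],[0,0,0]]}'
python3 -c "
from h import *
plan(st(3.8,-68,17),RL(.12))"
```

```text
clock: 7.55
eef_pos: [595.0, -114.3, 107.2]
tool_rot: [-3.136, -0.12, -0.034]
force: [-3.4, 5.0, 8.0]
width: 11.4
gripper_force: 59.3
t 7.55 tcp [ 595.  -114.3  107.2] rpy [-3.136 -0.12  -0.034] F [-3.4  5.   8. ] w 11.4 gf 59.3
 shift now-frame [ 0.0364  0.0558 -0.0109]  turn [-0.0019 -0.0001  0.0008]  shift in target frame [ 0.0365  0.0558 -0.0106]
 tcp in pocket frame [ -0.  -62.4  16.9]
```

```bash
python3 -m jog '{"claw":[0,0,0,0],"xyz":[[0,0.02,0],[0,0.02,0],[0,0.02,0],[0,0,0]],"twist":[[0,0,0],[0,0,0],[0,0,0],[0,0,0]]}'
python3 -c "
from h import *
plan(st(3.8,-68,17),RL(.12))"
```

```text
clock: 8.05
eef_pos: [595.0, -114.4, 107.1]
tool_rot: [-3.128, -0.119, -0.031]
force: [-2.4, 14.6, 12.0]
width: 11.8
gripper_force: 60.0
t 8.05 tcp [ 595.  -114.4  107.1] rpy [-3.128 -0.119 -0.031] F [-2.4 14.6 12. ] w 11.8 gf 60.0
 shift now-frame [ 0.0364  0.0549 -0.0119]  turn [-0.0046  0.0004  0.0019]  shift in target frame [ 0.0367  0.0548 -0.0111]
 tcp in pocket frame [ -0.  -62.5  16.9]
```

Run:
```python
from h import *
import cv2
from cell import optics
f=[]
for c,(r0,c0) in (("side",(145,263)),("top",(130,300))):
    im=optics.get_image(c)["color"][:,:,::-1].copy(); cv2.imwrite(f"pics/{c}2.png",im)
    f.append(cv2.resize(im[r0:r0+75,c0:c0+90],None,fx=8 if c=="side" else 4,fy=8 if c=="side" else 4,interpolation=cv2.INTER_CUBIC))
cv2.imwrite("pics/v2.png",f[0])
```

```text
(no output)
```

View pics/v2.png

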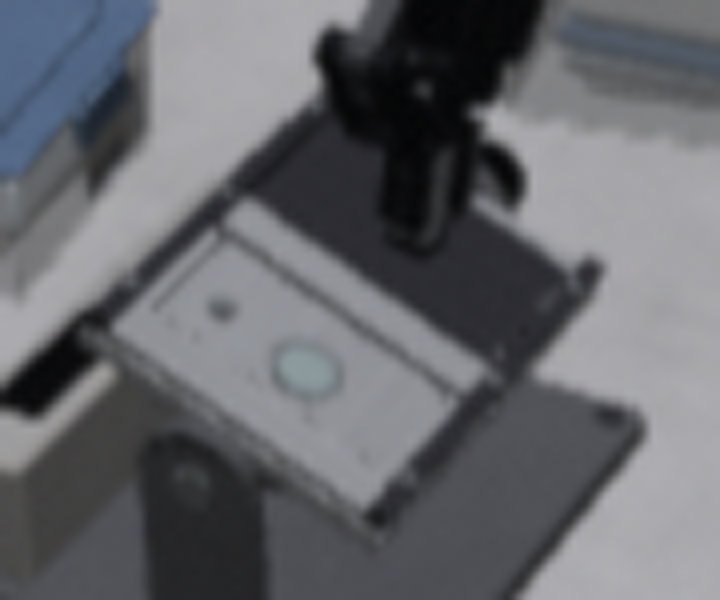

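Run:
```python
from h import *
px=lambda u,v:np.array([(u+.5)/8-.5+263,(v+.5)/8-.5+145])
D=[((305,371),(0,0,0)),((222,306),(28,0,3)),((223,234),(42.5,-20.5,5)),((457,397),(-42.5,-20.5,5)),((152,312),(42.5,20.5,5))]
for m,q in D: print(q,(proj("side",st(*q))-px(*m)).round(2))
D2=D
def f(a):
    return np.concatenate([[w for w in (proj("side",st(q[0]+a[0],q[1]+a[1],q[2]))-px(*m))] for m,q in D2])
print(least_squares(f,[0,0],loss="soft_l1",f_scale=.5).x)
for y in(-41,-36): print(y,[((proj("side",st(x,y,8.5))-[263,145]+.5)*8).round() for x in(-45,45)])
```

```text
(0, 0, 0) [ 0.48 -1.52]
(28, 0, 3) [ 1.76 -0.59]
(42.5, -20.5, 5) [1.29 0.31]
(-42.5, -20.5, 5) [ 0.54 -0.87]
(42.5, 20.5, 5) [ 1.45 -0.81]
[0.75135998 4.33449215]
-41 [array([503., 352.]), array([264., 192.])]
-36 [array([496., 361.]), array([256., 200.])]
```

```bash
python3 -m jog '{"claw":[0,0,0.45,0.45,0.45,0.45,0.45,0.45,0.45],"xyz":[[0,-0.04,0],[0,-0.03,0],[0,0,0],[0,0,0],[0,0,-0.1],[0,0,-0.3],[0,0,-0.4],[0,0,-0.4],[0,0,0]],"twist":[[0,0,0],[0,0,0],[0,0,0],[0,0,0],[0,0,0],[0,0,0],[0,0,0],[0,0,0],[0,0,0]]}'
sed -i 's/PY=28.56/PY=33.4;P[0]+=.7/' h.py
cat >> h.py <<'E'
C=np.array([476.8,275.9,0]);CY=-.031;LEAN=.186
RG=R.from_euler("z",CY)*R.from_euler("y",LEAN)*FLIP
RP=RL(P[4]-LEAN)
def grasp(up=0): return C+[0,0,31]+RG.apply([0,0,19])+[0,0,up]
def place(x,y,z): # carrier underside centre at pocket coords
    return st(x,y,z+31)+RP.apply([0,0,19])
E
python3 -c "
from h import *
plan(grasp(120),RG)"
```

```text
clock: 9.28
eef_pos: [582.3, -117.0, 229.6]
tool_rot: [3.141, -0.128, -0.036]
force: [0.3, 0.2, 0.5]
width: 38.3
gripper_force: 0.0
t 9.28 tcp [ 582.3 -117.   229.6] rpy [ 3.141 -0.128 -0.036] F [0.3 0.2 0.5] w 38.3 gf 0.0
 shift now-frame [-1.3446 -3.8884  0.8066]  turn [ 0.0001 -0.0999 -0.0016]  shift in target frame [-1.0104 -3.8941  1.1803]
 tcp in pocket frame [ 33.7 -70.4 135.4]
```

```bash
python3 -m jog '{"claw":[0.45,0.45,0.45,0.45,0.45,0.45,0.45,0.45,0.45,0.45,0.45,0.45],"xyz":[[0,-0.2,0],[0,-0.4,0],[-0.12,-0.45,0],[-0.12,-0.45,0],[-0.12,-0.45,0],[-0.12,-0.45,0],[-0.12,-0.45,0],[-0.12,-0.45,0.2],[-0.12,-0.35,0.3],[-0.12,-0.24,0.3],[-0.05,0,0.3],[0,0,0]],"twist":[[0,-0.05,0],[0,-0.05,0],[0,0,0],[0,0,0],[0,0,0],[0,0,0],[0,0,0],[0,0,0],[0,0,0],[0,0,0],[0,0,0],[0,0,0]]}'
python3 -c "
from h import *
from cell import readout
plan(grasp(60),RG);print(readout.read_state()['qpos'].round(2))"
```

```text
clock: 10.78
eef_pos: [471.7, 277.2, 135.5]
tool_rot: [3.14, 0.198, -0.035]
force: [-0.2, -0.5, 0.8]
width: 38.5
gripper_force: 0.0
t 10.78 tcp [471.7 277.2 135.5] rpy [ 3.14   0.198 -0.035] F [-0.2 -0.5  0.8] w 38.5 gf 0.0
 shift now-frame [0.1404 0.0097 0.6157]  turn [ 0.0004  0.0039 -0.0012]  shift in target frame [0.1329 0.011  0.6174]
 tcp in pocket frame [-117.5  319.4   95.2]
[-0.91  0.79  0.66  1.75 -0.63  1.03 -1.55]
```

```bash
python3 -m jog '{"claw":[0.45,0.45,0.45,0.45],"xyz":[[0.06,0.005,0.2],[0.07,0.005,0.3],[0,0,0.11],[0,0,0]],"twist":[[0,0.0039,-0.001],[0,0,0],[0,0,0],[0,0,0]]}'
python3 -c "
from h import *
plan(grasp(0),RG)"
```

```text
clock: 11.28
eef_pos: [476.1, 275.9, 75.5]
tool_rot: [-3.141, 0.181, -0.033]
force: [-0.6, 0.1, -0.1]
width: 38.7
gripper_force: 0.0
t 11.28 tcp [476.1 275.9  75.5] rpy [-3.141  0.181 -0.033] F [-0.6  0.1 -0.1] w 38.7 gf 0.0
 shift now-frame [0.0861 0.0009 0.626 ]  turn [-0.0004 -0.0016 -0.0006]  shift in target frame [8.930e-02 3.000e-04 6.255e-01]
 tcp in pocket frame [-136.   318.3   38. ]
```

```bash
python3 -m jog '{"claw":[0.45,0.45,0.45,0.45,0.45,0.2,0,0,0,0,0],"xyz":[[0.03,0,0.2],[0.03,0,0.2],[0.026,0,0.2],[0,0,0.026],[0,0,0],[0,0,0],[0,0,0],[0,0,0],[0,0,0],[0,0,0],[0,0,0]],"twist":[[0,-0.0016,0],[0,0,0],[0,0,0],[0,0,0],[0,0,0],[0,0,0],[0,0,0],[0,0,0],[0,0,0],[0,0,0],[0,0,0]]}'
python3 -c "
from h import *
plan(grasp(0),RG)"
```

```text
clock: 12.65
eef_pos: [473.6, 276.8, 12.9]
tool_rot: [-3.139, 0.184, -0.032]
force: [-0.1, -0.2, 5.6]
width: 10.8
gripper_force: 60.5
t 12.65 tcp [473.6 276.8  12.9] rpy [-3.139  0.184 -0.032] F [-0.1 -0.2  5.6] w 10.8 gf 60.5
 shift now-frame [-0.0016  0.0078  0.0059]  turn [-0.0007 -0.0006 -0.0003]  shift in target frame [-0.0016  0.0078  0.0059]
 tcp in pocket frame [-161.9  319.1  -19.1]
```

```bash
python3 -m jog '{"claw":[0,0,0,0,0,0],"xyz":[[-0.015,0,-0.1],[-0.05,0,-0.3],[-0.07,0,-0.4],[-0.07,0,-0.4],[-0.05,0,-0.3],[0,0,0]],"twist":[[0,0,0],[0,0,0],[0,0,0],[0,0,0],[0,0,0],[0,0,0]]}'
python3 -c "
from h import *
plan(place(0,0,60),RP)"
```

```text
clock: 13.4
eef_pos: [476.7, 276.6, 166.6]
tool_rot: [-3.138, 0.182, -0.031]
force: [-0.7, -0.1, -0.4]
width: 10.8
gripper_force: 59.5
t 13.4 tcp [476.7 276.6 166.6] rpy [-3.138  0.182 -0.031] F [-0.7 -0.1 -0.4] w 10.8 gf 59.5
 shift now-frame [ 1.0742  3.1955 -0.1128]  turn [-0.0011  0.1215  0.0015]  shift in target frame [1.0509 3.1903 0.3093]
 tcp in pocket frame [-101.1  319.   122.2]
```

```bash
python3 -m jog '{"claw":[0,0,0,0,0,0,0,0,0,0,0],"xyz":[[0,0,0],[0,0,0],[0,0,0],[0.03,0.3,0],[0.07,0.45,0],[0.1,0.5,0],[0.15,0.5,0],[0.2,0.5,0],[0.25,0.5,0],[0.25,0.44,0],[0,0,0]],"twist":[[0,0.041,0.0005],[0,0.041,0.0005],[0,0.04,0.0005],[0,0,0],[0,0,0],[0,0,0],[0,0,0],[0,0,0],[0,0,0],[0,0,0],[0,0,0]]}'
python3 -c "
from h import *
from cell import readout
plan(place(0,0,40),RP);print(readout.read_state()['qpos'].round(2))"
```

```text
clock: 14.78
eef_pos: [567.5, -52.0, 184.5]
tool_rot: [3.14, -0.199, -0.044]
force: [0.1, 0.5, -0.8]
width: 10.9
gripper_force: 59.5
t 14.78 tcp [567.5 -52.  184.5] rpy [ 3.14  -0.199 -0.044] F [ 0.1  0.5 -0.8] w 10.9 gf 59.5
 shift now-frame [ 0.0454 -0.0621  0.4773]  turn [ 0.0011  0.0002 -0.0024]  shift in target frame [ 0.0456 -0.0602  0.4776]
 tcp in pocket frame [  0.8  -6.  100.1]
[-0.35  0.56  0.58  2.   -0.63  0.55 -0.96]
```

```bash
python3 -m jog '{"claw":[0,0,0,0,0],"xyz":[[0.02,-0.03,0.15],[0.025,-0.03,0.2],[0,0,0.13],[0,0,0],[0,0,0]],"twist":[[0.001,0,-0.0024],[0,0,0],[0,0,0],[0,0,0],[0,0,0]]}'
python3 -c "
from h import *
plan(place(0,0,16),RP)"
```

```text
clock: 15.4
eef_pos: [580.6, -40.7, 138.3]
tool_rot: [-3.139, -0.198, -0.029]
force: [0.2, -0.4, -1.5]
width: 10.9
gripper_force: 59.5
t 15.4 tcp [580.6 -40.7 138.3] rpy [-3.139 -0.198 -0.029] F [ 0.2 -0.4 -1.5] w 10.9 gf 59.5
 shift now-frame [0.0575 0.0588 0.2347]  turn [-0.0013  0.0007  0.0023]  shift in target frame [0.0573 0.0574 0.2351]
 tcp in pocket frame [-4.8  5.7 52.5]
```

```bash
python3 -m jog '{"claw":[0,0,0,0,0,0],"xyz":[[0.03,0.03,0.1],[0.027,0.028,0.1],[0,0,0.03],[0,0,0],[0,0,0],[0,0,0]],"twist":[[-0.001,0,0.0023],[0,0,0],[0,0,0],[0,0,0],[0,0,0],[0,0,0]]}'
python3 - <<'E'
from h import *
import cv2
from cell import optics
plan(place(0,0,16),RP)
im=optics.get_image("side")["color"][:,:,::-1].copy(); cv2.imwrite("pics/side3.png",im)
cv2.imwrite("pics/v3.png",cv2.resize(im[145:220,263:353],None,fx=8,fy=8,interpolation=cv2.INTER_CUBIC))
E
```

```text
clock: 16.15
eef_pos: [590.6, -46.7, 117.1]
tool_rot: [-3.14, -0.198, -0.037]
force: [-0.1, -0.2, -0.8]
width: 10.5
gripper_force: 59.5
t 16.15 tcp [590.6 -46.7 117.1] rpy [-3.14  -0.198 -0.037] F [-0.1 -0.2 -0.8] w 10.5 gf 59.5
 shift now-frame [-0.0011  0.0011  0.0072]  turn [-0.0004  0.0006 -0.    ]  shift in target frame [-0.0011  0.0011  0.0072]
 tcp in pocket frame [-3.3  0.1 29. ]
```

View pics/v3.png

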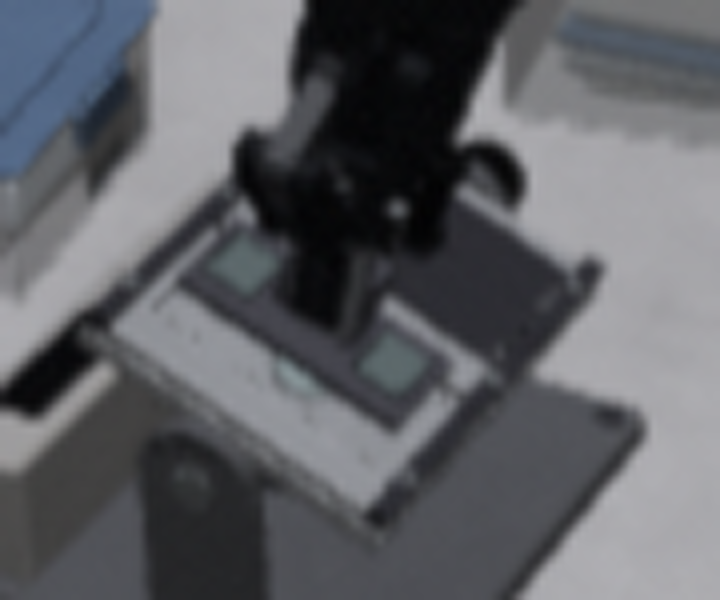

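Run:
```python
from h import *
px=lambda u,v:np.array([(u+.5)/8-.5+263,(v+.5)/8-.5+145])
D=[((305,371),(0,0,0)),((222,306),(28,0,3)),((223,234),(42.5,-20.5,5)),((457,397),(-42.5,-20.5,5)),((152,312),(42.5,20.5,5))]
H=16.7
E=[((395,422),(-40,18,H+6)),((180,275),(40,18,H+6)),((448,350),(-40,-18,H+6)),((395,432),(-40,18,H)),((180,287),(40,18,H))]
for S in(D,E):
    f=lambda a:np.concatenate([proj("side",st(q[0]+a[0],q[1]+a[1],q[2]))-px(*m) for m,q in S])
    a=least_squares(f,[0,0],loss="soft_l1",f_scale=.5);print(a.x,a.fun.reshape(-1,2).round(1).tolist() if 0 else f(a.x).reshape(-1,2).round(1).tolist())
```

```text
[ 0.17106378 -0.78699999] [[-0.7, -0.7], [0.6, 0.2], [0.1, 1.0], [-0.5, -0.1], [0.3, -0.0]]
[ 1.36405724 -0.57109507] [[0.7, -0.1], [-0.3, -0.5], [1.2, 0.8], [-0.1, 0.3], [-1.0, -0.4]]
```

```bash
python3 -m jog '{"claw":[0,0,0,0,0],"xyz":[[-0.01,0,0.002],[0.009,0,0.05],[0.007,0,0.039],[0,0,0],[0,0,0]],"twist":[[0,0,0],[0,0,0],[0,0,0],[0,0,0],[0,0,0]]}'
python3 -m jog '{"claw":[0,0,0,0,0],"xyz":[[0.0037,0,0.02],[0.0037,0,0.02],[0.0018,0,0.01],[0,0,0],[0,0,0]],"twist":[[0,0,0],[0,0,0],[0,0,0],[0,0,0],[0,0,0]]}'
python3 -c "
from h import *
plan(place(0,0,0),RP)"
```

```text
clock: 16.82
eef_pos: [592.9, -46.9, 108.0]
tool_rot: [-3.14, -0.198, -0.037]
force: [-0.3, -0.8, -0.2]
width: 10.6
gripper_force: 59.5
clock: 17.45
eef_pos: [594.9, -47.0, 103.5]
tool_rot: [-3.14, -0.198, -0.037]
force: [-1.6, -0.8, 3.2]
width: 10.7
gripper_force: 60.1
t 17.45 tcp [594.9 -47.  103.5] rpy [-3.14  -0.198 -0.037] F [-1.6 -0.8  3.2] w 10.7 gf 60.1
 shift now-frame [ 0.0134 -0.0002  0.0228]  turn [-0.0004  0.0006 -0.    ]  shift in target frame [ 0.0134 -0.0002  0.0228]
 tcp in pocket frame [-4.4 -0.  14.8]
```

```bash
python3 -m jog '{"claw":[0,0,0,0],"xyz":[[0.0018,0,0.01],[0.0018,0,0.01],[0,0,0],[0,0,0]],"twist":[[0,0,0],[0,0,0],[0,0,0],[0,0,0]]}'
python3 - <<'E'
from h import *
import cv2
from cell import optics
plan(place(0,0,0),RP)
f=[]
for c,(r0,c0) in (("side",(160,270)),("top",(130,305))):
    im=optics.get_image(c)["color"][:,:,::-1].copy(); cv2.imwrite(f"pics/{c}4.png",im)
    f.append(im)
cv2.imwrite("pics/v4.png",cv2.resize(f[0][150:220,265:340],None,fx=8,fy=8,interpolation=cv2.INTER_CUBIC))
E
```

```text
clock: 17.95
eef_pos: [594.8, -47.0, 102.2]
tool_rot: [-3.14, -0.197, -0.037]
force: [-8.4, 1.3, 13.5]
width: 10.7
gripper_force: 62.1
t 17.95 tcp [594.8 -47.  102.2] rpy [-3.14  -0.197 -0.037] F [-8.4  1.3 13.5] w 10.7 gf 62.1
 shift now-frame [0.0172 0.0001 0.0101]  turn [-0.0006  0.0008 -0.0002]  shift in target frame [0.0172 0.0001 0.0102]
 tcp in pocket frame [-5.   0.  13.6]
```

View pics/v4.png

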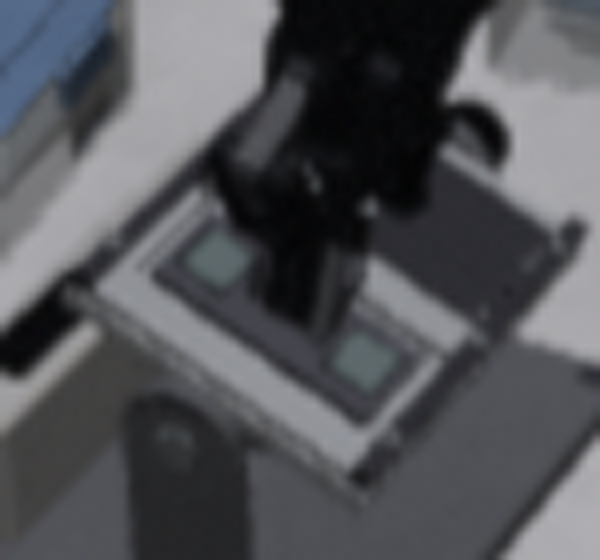

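```bash
python3 - <<'E'
from h import *
px=lambda u,v:np.array([(u+.5)/8-.5+265,(v+.5)/8-.5+150])
E=[((365,424),(-40,18)),((152,268),(40,18)),((418,362),(-40,-18))]
for z in(6,8.5,11):
    f=lambda a:np.concatenate([proj("side",st(q[0]+a[0],q[1]+a[1],z))-px(*m) for m,q in E])
    a=least_squares(f,[0,0]).x;print(z,a.round(2),f(a).round(1))
# pocket-end corner at -x,-y on the face
print((proj("side",st(-42.5,-20.5,5))-[265,150]+.5)*8,(proj("side",st(42.5,20.5,5))-[265,150]+.5)*8)
import numpy as np
from cell import readout
s=readout.read_state();print(s["torque"],s["tau"].round(1),RS.inv().apply(s["force"]).round(1), RS.inv().apply(s["torque"]).round(2))
E
python3 -m jog '{"claw":[0],"xyz":[[0,0,0]],"twist":[[0,0,0]]}'
```

```text
6 [0.33 1.43] [ 0.2 -0.2 -0.8  0.7  0.7 -0.5]
8.5 [-0.21  3.86] [ 0.2 -0.1 -0.8  0.6  0.7 -0.5]
11 [-0.74  6.29] [ 0.2 -0.1 -0.9  0.6  0.7 -0.5]
[436.38001731 358.4699911 ] [137.59349565 273.80188661]
[ 0.04590921  0.70640448 -0.03873766] [  0.  -43.5   5.2 -12.9  -0.5  -1.5   0. ] [-2.   0.5 15.6] [ 0.    0.71 -0.04]
clock: 18.18
eef_pos: [594.8, -46.9, 102.2]
tool_rot: [-3.139, -0.197, -0.037]
force: [-7.1, 1.2, 12.9]
width: 11.1
gripper_force: 62.1
```

```bash
cat >> h.py <<'E'
def ft():
    from cell import readout
    s=readout.read_state();print("t",round(s["clock"],2),"Fst",RS.inv().apply(s["force"]).round(1),"Mst",RS.inv().apply(s["torque"]).round(2),"tcp",tost(s["eef_pos"]).round(2),"rpy",s["tool_rot"].round(4))
E
python3 -c "from h import *;ft()"
for i in 1 2; do python3 -m jog '{"claw":[0,0,0],"xyz":[[0,0,0],[0,0,0],[0,0,0]],"twist":[[0,-0.006,0],[0,0,0],[0,0,0]]}' >/dev/null; python3 -c "from h import *;ft()"; done
```

```text
t 18.18 Fst [-1.8  1.  14.6] Mst [ 0.05  0.73 -0.05] tcp [-4.99  0.03 13.65] rpy [-3.1395 -0.1974 -0.0372]
t 18.55 Fst [-2.  -0.3 18.6] Mst [0.04 0.87 0.01] tcp [-5.18  0.04 13.9 ] rpy [-3.1393 -0.1781 -0.0373]
t 18.93 Fst [-3.3  0.5 18.8] Mst [ 0.    0.91 -0.08] tcp [-5.37  0.02 14.03] rpy [-3.1391 -0.1589 -0.0373]
```

```bash
cat > edge.py <<'E'
from h import *
import cv2,sys
from cell import optics
im=optics.get_image("side")["color"][:,:,::-1].copy();cv2.imwrite("pics/"+sys.argv[1],im)
def lines(img):
    g=cv2.cvtColor(img,cv2.COLOR_BGR2GRAY).astype(float);A=[];B=[]
    for u in range(288,308):
        v0=183.5+(u-284)*19.5/26.6;a=int(v0)-4
        d=np.diff(g[a:a+18,u])
        def sub(i):
            w=d[i-1:i+2];k=.5*(w[0]-w[2])/(w[0]-2*w[1]+w[2]);return a+i+.5+k
        i=1+np.argmax(d[1:10]);A.append((u,sub(i)))
        j=i+1+np.argmin(d[i+1:-1]);B.append((u,sub(j)))
    for L in(A,B):
        L=np.array(L);p=np.polyfit(L[:,0]-298,L[:,1],1);e=L[:,1]-np.polyval(p,L[:,0]-298);ok=abs(e)<2*np.median(abs(e))+.1;p=np.polyfit(L[ok,0]-298,L[ok,1],1)
        print("slope",p.round(4),"rms",np.std(L[ok,1]-np.polyval(p,L[ok,0]-298)).round(2),ok.sum(),end=" | ")
    print()
lines(cv2.imread("pics/side4.png"));lines(im)
for y,z in((18,0),(18,5),(18,6),(72-33.4,5)):
    q=[proj("side",st(x,y,z)) for x in(-30,30)];sl=(q[1]-q[0]);print("model",y,z,(sl[1]/sl[0]).round(4),(q[0][1]+(298-q[0][0])*sl[1]/sl[0]).round(2))
E
python3 edge.py side5.png
```

```text
slope [  0.6948 194.9356] rms 0.11 20 | slope [  0.7184 200.9991] rms 0.17 18 | 
slope [  0.6809 194.815 ] rms 0.11 20 | slope [  0.7168 201.0304] rms 0.16 17 | 
model 18 0 0.679 195.63
model 18 5 0.6784 193.87
model 18 6 0.6782 193.52
model 38.6 5 0.6809 201.55
```

```bash
cat > edge2.py <<'E'
from h import *
import cv2
def edge(f,p0,p1,sign,w=4):
    g=cv2.cvtColor(cv2.imread(f),cv2.COLOR_BGR2GRAY).astype(float);L=[]
    for u in range(int(p0[0])+2,int(p1[0])-1):
        v=p0[1]+(u-p0[0])*(p1[1]-p0[1])/(p1[0]-p0[0]);a=int(round(v))-w;d=sign*np.diff(g[a:a+2*w+1,u]);i=1+np.argmax(d[1:-1]);W=d[i-1:i+2]
        L.append((u,a+i+.5+.5*(W[0]-W[2])/(W[0]-2*W[1]+W[2])))
    L=np.array(L);c=L[:,0].mean();p=np.polyfit(L[:,0]-c,L[:,1],1)
    for _ in range(3):
        e=L[:,1]-np.polyval(p,L[:,0]-c);ok=abs(e)<.35;p=np.polyfit(L[ok,0]-c,L[ok,1],1)
    return p[0].round(4),p[1].round(2),c,ok.sum(),len(L)
def model(y,z,c,tilt=0):
    import h
    P2=list(P);P2[4]+=tilt;r,o=stage(P2);q=[proj("side",r.apply([x,y+PY,z-5])+o) for x in(-35,35)];s=(q[1]-q[0])[1]/(q[1]-q[0])[0];return s.round(4),(q[0][1]+(c-q[0][0])*s).round(2)
S=lambda u,v:np.array([(u+.5)/8-.5+268,(v+.5)/8-.5+150])
S2=lambda u,v:np.array([(u+.5)/8-.5+263,(v+.5)/8-.5+145])
def rep(n,f,a,b,s,y,z):
    e=edge(f,a,b,s);print(n,e,"model",model(y,z,e[2]),"+2deg",model(y,z,e[2],.0349))
if __name__=="__main__":
    rep("shut +y","pics/side0.png",S(110,267),S(340,427),1,27-4.8,8.5)
    rep("shut -y","pics/side0.png",S(205,175),S(250,208),-1,-27-4.8,8.5)
    rep("shut -yb","pics/side0.png",S(330,260),S(435,332),-1,-27-4.8,8.5)
    rep("pocket -y","pics/side2.png",S2(235,243),S2(445,388),-1,-20.5,5)
    for f in("side4","side5"): rep(f,"pics/%s.png"%f,(287,185.7),(309,201.8),1,18,0)
E
python3 edge2.py
```

```text
shut +y (np.float64(0.7088), np.float64(193.17), np.float64(295.5), np.int64(26), 26) model (np.float64(0.6785), np.float64(192.48)) +2deg (np.float64(0.7147), np.float64(192.45))
shut -y (np.float64(0.8791), np.float64(173.05), np.float64(295.5), np.int64(2), 2) model (np.float64(0.6721), np.float64(173.32)) +2deg (np.float64(0.7094), np.float64(172.88))
shut -yb (np.float64(0.7217), np.float64(186.29), np.float64(314.5), np.int64(10), 10) model (np.float64(0.6721), np.float64(186.09)) +2deg (np.float64(0.7094), np.float64(186.36))
pocket -y (np.float64(0.7064), np.float64(182.11), np.float64(304.5), np.int64(24), 24) model (np.float64(0.6738), np.float64(184.51)) +2deg (np.float64(0.7108), np.float64(184.5))
side4 (np.float64(0.6935), np.float64(194.94), np.float64(298.0), np.int64(19), 19) model (np.float64(0.679), np.float64(195.63)) +2deg (np.float64(0.7151), np.float64(195.69))
side5 (np.float64(0.6797), np.float64(194.82), np.float64(298.0), np.int64(19), 19) model (np.float64(0.679), np.float64(195.63)) +2deg (np.float64(0.7151), np.float64(195.69))
```

```bash
python3 -m jog '{"claw":[0,0,0,0],"xyz":[[0,0,0],[0,0,0],[0,0,0],[0,0,0]],"twist":[[0,0.005,0],[0,0.005,0],[0,0,0],[0,0,0]]}' >/dev/null; python3 -c "from h import *;ft()"
cat > e3.py <<'E'
import sys,cv2
from edge2 import *
from cell import optics
f="pics/"+sys.argv[1]+".png";cv2.imwrite(f,optics.get_image("side")["color"][:,:,::-1]);rep(sys.argv[1],f,(287,185.7),(309,201.8),1,18,0);ft()
E
python3 e3.py side6
```

```text
t 19.48 Fst [-1.6 -0.2 13.2] Mst [-0.02  1.1  -0.03] tcp [-5.44  0.03 13.42] rpy [-3.1394 -0.1902 -0.0373]
side6 (np.float64(0.7067), np.float64(194.99), np.float64(298.0), np.int64(19), 19) model (np.float64(0.679), np.float64(195.63)) +2deg (np.float64(0.7151), np.float64(195.69))
t 19.52 Fst [-1.6  1.4 12.8] Mst [-0.11  1.09 -0.05] tcp [-5.43  0.02 13.41] rpy [-3.1394 -0.1902 -0.0373]
```

```bash
python3 -m jog '{"claw":[0,0,0,0],"xyz":[[0,0,0],[0.001,0,0.005],[0,0,0],[0,0,0]],"twist":[[0,0.0015,0],[0,0,0],[0,0,0],[0,0,0]]}' >/dev/null; python3 e3.py side7
```

```text
side7 (np.float64(0.7058), np.float64(194.99), np.float64(298.0), np.int64(19), 19) model (np.float64(0.679), np.float64(195.63)) +2deg (np.float64(0.7151), np.float64(195.69))
t 20.07 Fst [-1.3  0.2 18.5] Mst [-0.07  1.52 -0.04] tcp [-5.44  0.04 13.41] rpy [-3.139  -0.1949 -0.0374]
```

```bash
python3 -m jog '{"claw":[0,0,0,0],"xyz":[[0,0,-0.003],[0,0,0],[0,0,0],[0,0,0]],"twist":[[0,0,0],[0,0,0],[0,0,0],[0,0,0]]}' >/dev/null; python3 e3.py side8; python3 -c "
import cv2
cv2.imwrite('pics/v8.png',cv2.resize(cv2.imread('pics/side8.png')[150:220,265:345],None,fx=9,fy=8.5,interpolation=cv2.INTER_CUBIC))"
```

```text
side8 (np.float64(0.7058), np.float64(194.99), np.float64(298.0), np.int64(19), 19) model (np.float64(0.679), np.float64(195.63)) +2deg (np.float64(0.7151), np.float64(195.69))
t 20.62 Fst [-1.2 -0.3 15.1] Mst [-0.07  1.36 -0.02] tcp [-5.410e+00 -1.000e-02  1.348e+01] rpy [-3.1392 -0.1948 -0.0373]
```

View pics/v8.png

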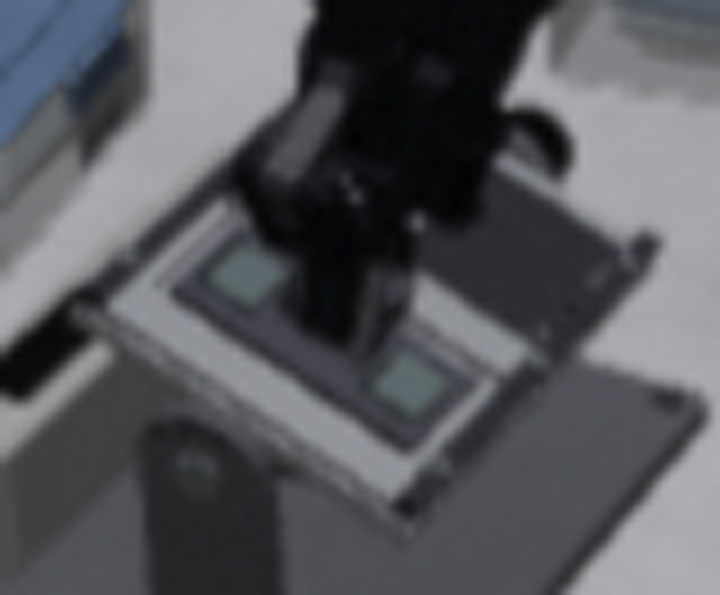

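The picture shows the carrier flush inside the pocket, with pocket rims visible at (165,285) and (495,380), and the shutter fully to the right. The press is steady at about 15 N.

```bash
python3 -c "
from cell import order
print(order.finish_job())"
```

```text
the job is handed in; nothing more can be done
None
```

I opened the shutter to its stop, laid the carrier in the pocket, and handed the job in at about 21 s still gripping it and pressing with about 15 N. The camera and force readings show it flat on the pocket floor, so the pin should be fully in, though I couldn't read the pin directly.

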